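# Put the immersion-oil bottle back on its ledge

### The job

Put the small immersion-oil bottle, the stout little amber one with the flat screw cap that stands on the cart in front of the ledge, up on the narrow metal ledge. Set it down upright, without dropping it, about midway between the two small cover-glass boxes and with its whole base on the ledge, and let go. Leave the taller dropper bottle standing where it is, and do not bump the microscope.

Things in the scene. Friction and masses are not known exactly. Their poses are not given: they have to be found in the camera images.
- oil_center (a point): The bottle to move: small round amber bottle with a flat-topped black screw cap, 28 mm across and 57 mm high, about 30 g. The point is its centre, 28.5 mm above its base; z is up along the bottle. The straight round body, 27 mm across, reaches from the base to 48 mm above it (grasp it there); the cap above is 18 mm across. It stands on the cart top.
- ledge_place (a point): The place on the ledge: a fixed, free-standing narrow shelf of bare sheet metal, 270 mm long, 50 mm deep, its flat top 70 mm above the cart top. The point is the middle of the top face; x points across the depth (away from the robot), y along the length (to the robot's left), z up. Two small square boxes of cover glasses, 34 x 34 x 17 mm, are fixed on the top 105 mm either side of this point.
- dropper_center (a point): Bystander: amber bottle with a black pointed dropper teat, 33 mm across, 82 mm high, standing on the cart top in front of the ledge; a specimen pot with a screw lid, 50 mm across and 55 mm high, stands in the same row (the three swap places). The point is its centre, 41 mm above its base.
- microscope: A fixed microscope on the cart, to the robot's right of the ledge and bottles: an obstacle, 440 mm high, between the robot's start and the work on some arms; go round it, or over it with the fingertips above 480 mm. The origin is on the cart top under it; x points from its eyepieces (near the robot) to its back, y to its left, z up. It fills x from -244 to 222 mm and y from -132 to 130 mm about this origin.
Things that resemble listed ones, but are neither listed nor needed, are in the scene too. Leave any turquoise look-alike of the part that bears oil_center alone.

How it is judged (in metres and radians):
At the end, for the whole second after the job is handed in: The oil bottle stands released and at rest on the ledge, upright within about 8 degrees, its axis within 12 mm of the ledge's centre line and within 30 mm of the middle of its length. The dropper bottle stands within 30 mm of where it stood (x of oil_center in the frame of ledge_place between -0.012 and 0.012 m and y of oil_center in the frame of ledge_place between -0.03 and 0.03 m and z of oil_center in the frame of ledge_place between 0.022 and 0.035 m and angle between oil_center's own z axis and vertical below 0.15 rad and linear speed of oil below 0.02 m/s and contact force between the fingers and oil below 0.05 N); the robot touches nothing.
It fails at once if the robot bumps the microscope with more than 10 N (contact force between any of the arm, the fingers and microscope above 10 N).
It fails at once if the dropper bottle is pushed away by more than 30 mm or knocked over (distance of dropper_center from where it was at the start of the episode above 0.03 m or angle between dropper_center's own z axis and vertical above 0.5 rad).
It fails at once if the oil bottle is dropped (falls freely from more than about 25 mm) (linear speed of oil above 0.7 m/s and contact force between the fingers and oil below 0.02 N).
It also fails if it takes over 42 s, if anything falls off the work surface, if the arm or the gripper's body presses on something with over 40 N, if the wrist force passes 120 N, or if a joint passes its speed limit or range.

### The arm

A 6-joint arm with a two-finger parallel gripper is mounted at the origin on a cart in front of the work surface, level with it; the furniture and walls round the work are solid. World frame = base frame: x ahead of the robot, y to its left, z up, the work surface at z = 0. Lengths are in m, angles in degrees, forces in N, time in s.
With the tool pointing down it reaches from about 0.35 to 0.95 m from the base axis. Payload 17.4 kg.
Tool frame: the origin (TCP) lies midway between the tips of the shut fingers; the grasp point (between the pads) lies behind it (grasp_offset is the z of the grasp point in the tool frame, in m); z points along the fingers, x is the direction in which the jaws open and shut, and the axes are right-handed (so a half turn about z gives the same grasp; the last joint's range is limited). The gripper opens to 93 mm and grips with 3 to 60 N. Pads are 15 mm wide; open, the fingers measure 128 mm over their backs; the gripper's body (75 mm by 188 mm) begins 65 mm behind the grasp point.
Start: joints at [62.063, 6.646, 82.598, -0, 90.757, -2.166], TCP at [0.293, 0.608, 0.219] pointing down, gripper open.
Joint ranges: [-162.19, 162.19], [-47.58, 125.68], [4.15, 143.07], [-65.23, 245.23], [0.69, 171.88], [-170.13, 170.13]. Speed limits (degrees/s): [108.29, 108.29, 127.2, 180, 180, 180].

### API

Orientations are given as a 3x3 rotation matrix whose columns are the frame's x, y, z axes.
In Python, from station import * gives the robot as it stands.
- The arm moves only by the shell command python3 -m creep 'ROWS'. ROWS is JSON, a list of rows, each a list of 3 entries, a list of its own where there are three numbers: the shift along the world's x, y, z in units of 0.12 m (1.0 is 0.12 m), then the turn, a rotation vector about the world's x, y, z in units of 180 degrees (1.0 is 180 degrees), then the opening, from -1 (shut) to 1 (fully open). In form: [[[tx, ty, tz], [wx, wy, wz], gripper], ...]. A call has 1 to 20 rows; each row is the pose to reach, as a shift and turn from the pose measured when the call began, turning the shorter way round; what a row does not reach only later rows make up. A row lasts 1/12 s, in which the tool goes at most 41.7 mm and 7.16 degrees, less where a joint would pass 70% of its speed; a pose out of reach is approached as far as the arm can. A call with a number of a shift or a turn outside -1 to 1 is refused whole. A call with a gripper value outside its range is refused whole. The fingers move at their own pace and stop on an object; the grip force is fixed at half the most. Time passes only in rows, so rows that repeat a pose let the fingers close. It gives the time, the measured TCP pose, the force and the opening at its end, in the units of the state.
- get_state(): the state, without advancing time (a new reading comes with each control period).
- snapshot(name): name is "scene" or "side" or "wrist"; returns the picture (480x640x3 uint8, blue, green, red); there is no depth.
- camera_params(name): a dict with "K" (3x3 intrinsics, pixels), "pose" (4x4, takes a point from camera to world coordinates). Camera axes: x right, y down, z forward; pixel columns grow to the right and rows downward; lengths in m; the calibration is good to about 2 mm. A picture is of the moment at which its call begins: read the wrist's pose just before it. camera_params takes no time and is no camera call; for the wrist camera it gives the pose at the moment of the call.
- job_done(): hands the job in, once; it reports no verdict.
The state is a dict: "time": time; "joint_pos": joint angles; "dq": joint speeds; "tau": joint torques, N m; "tool_pos": TCP position; "orientation": TCP orientation; "ft_force": force on the tool from outside, world axes, zero at the start; "wrist_torque": the same for the moment, N m; "width": finger opening in m.
Only numpy, scipy, OpenCV 4.12 (cv2) and the standard library are available. Lean on these libraries where they do the work, as an engineer would, in place of code of your own. Each camera call takes 0.05 s, during which the arm holds its last target.

## Working session

There is one attempt and no reset: what is moved stays moved. The work goes in short steps, Python scripts to look and compute and a shell command to move; the robot and the scene stay as the last step left them, time stands still between calls to the robot, and variables do not carry over. Pictures are saved under pics/ and viewed, and the job is handed in when it is done.

```bash
mkdir -p pics; ls; python3 - <<'E'
from station import *
import cv2
s=get_state();print(s)
for n in("scene","side","wrist"):
    p=camera_params(n);print(n,p["K"],p["pose"])
    cv2.imwrite(f"pics/{n}0.png",snapshot(n))
E
```

```text
pics
{'time': 0.0, 'joint_pos': array([ 6.20641480e+01,  6.67527546e+00,  8.26355184e+01, -2.35779843e-03,
        9.07565601e+01, -2.16480682e+00]), 'dq': array([ 0.02864197,  0.06551423, -0.04310101, -0.07718745, -0.03612027,
        0.03560354]), 'tau': array([ 2.52389516e-03, -7.21277833e+01, -6.22602797e+01,  7.81326857e-02,
        2.40106008e-02,  1.12189196e-05]), 'tool_pos': array([0.29338753, 0.60767964, 0.2178941 ]), 'orientation': array([[ 4.34776227e-01,  9.00538377e-01, -5.14371140e-04],
       [ 9.00537755e-01, -4.34776531e-01, -1.05784177e-03],
       [-1.17626361e-03, -3.28617923e-06, -9.99999308e-01]]), 'ft_force': array([-0.2061307 , -0.06167909, -0.3743449 ]), 'wrist_torque': array([-0.00084628,  0.00850268, -0.00860452]), 'width': 0.09316158619292889}
scene [[616.08057653   0.         321.29029331]
 [  0.         616.08057653 245.49012477]
 [  0.           0.           1.        ]] [[-0.78840199  0.50925504 -0.34508202  0.96259253]
 [ 0.61512387  0.64652074 -0.45125775  0.7144217 ]
 [-0.0067026  -0.5680407  -0.82297317  1.0766249 ]
 [ 0.          0.          0.          1.        ]]
side [[514.97288895   0.         315.48708812]
 [  0.         514.97288895 238.339323  ]
 [  0.           0.           1.        ]] [[ 0.96076069 -0.22624377  0.16047632  0.41427129]
 [-0.27733652 -0.79360391  0.54155081 -0.30712967]
 [ 0.00483213 -0.56480668 -0.8252091   0.75736157]
 [ 0.          0.          0.          1.        ]]
wrist [[432.71299597   0.         315.43230927]
 [  0.         432.71299597 233.56660298]
 [  0.           0.           1.        ]] [[ 4.33401622e-01  8.67512481e-01  2.44100655e-01  2.26456458e-01]
 [ 9.01200881e-01 -4.17223057e-01 -1.17311090e-01  6.40059961e-01]
 [ 7.55870949e-05  2.70826542e-01 -9.62628162e-01  3.84565547e-01]
 [ 0.00000000e+00  0.00000000e+00  0.00000000e+00  1.00000000e+00]]
```

View pics/scene0.png

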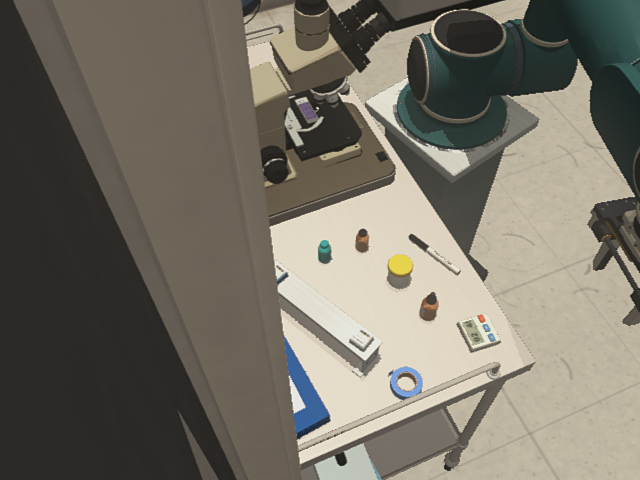

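View pics/side0.png

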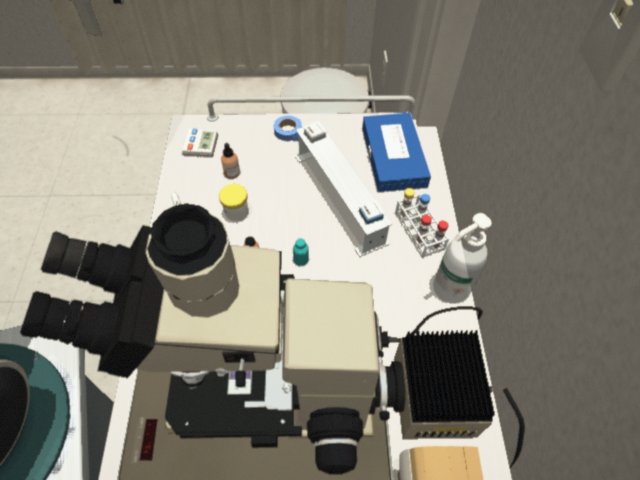

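View pics/wrist0.png

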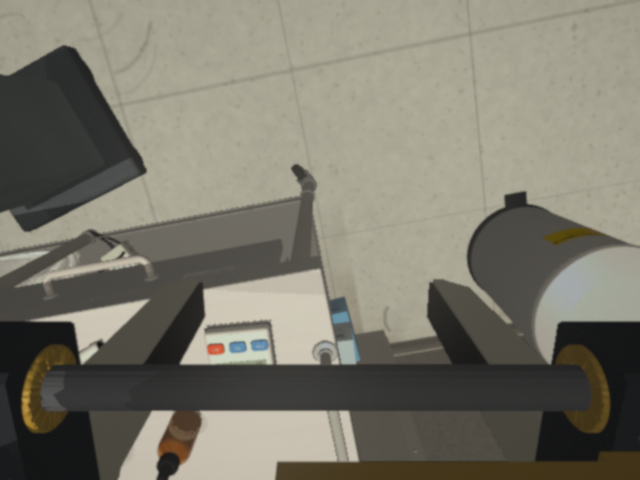

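```bash
cat > h.py <<'E'
import numpy as np,cv2
from station import *
def ray(n,u,v):
    p=camera_params(n);T=np.array(p["pose"]);d=T[:3,:3]@np.linalg.solve(p["K"],[u,v,1.]);return T[:3,3],d
def onz(n,u,v,z):
    o,d=ray(n,u,v);return o+d*(z-o[2])/d[2]
def proj(n,X):
    p=camera_params(n);T=np.linalg.inv(p["pose"]);q=p["K"]@(T[:3,:3]@np.array(X)+T[:3,3]);return q[:2]/q[2]
E
python3 - <<'E'
from h import *
a=cv2.imread("pics/scene0.png")[210:400,260:520];b=cv2.imread("pics/side0.png")[110:280,160:440]
cv2.imwrite("pics/scz.png",cv2.resize(a,None,fx=3,fy=3,interpolation=2))
cv2.imwrite("pics/siz.png",cv2.resize(b,None,fx=2.8,fy=2.8,interpolation=2))
im=cv2.imread("pics/scene0.png")
hsv=cv2.cvtColor(im,cv2.COLOR_BGR2HSV)
m=cv2.inRange(hsv,(3,100,40),(17,255,220));m[:220]=0;m[:,:300]=0
n,l,s,c=cv2.connectedComponentsWithStats(m)
for i in range(1,n):
    if s[i,4]>25:print(s[i],c[i],onz("scene",*c[i],0.024))
E
```

```text
[357 233  11  10  65] [361.92307692 238.16923077] [0.44298391 0.17517085 0.024     ]
[422 298  16  13 110] [429.30909091 305.38181818] [0.44331542 0.37859031 0.024     ]
```

View pics/scz.png

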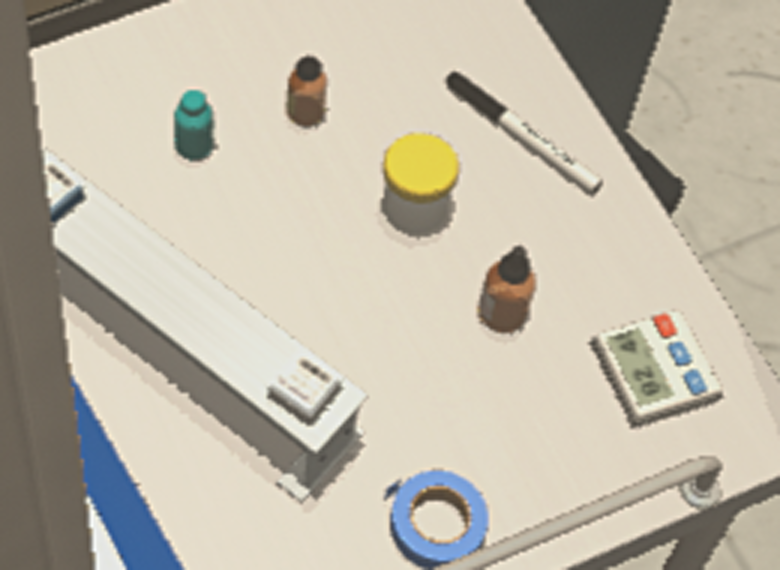

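View pics/siz.png

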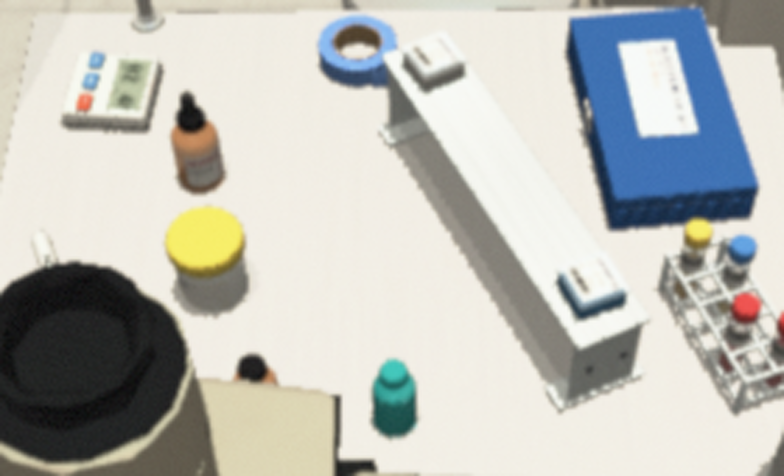

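```bash
python3 - <<'E'
from h import *
a=lambda n,u,v,z:print(n,(round(u,1),round(v,1)),z,onz(n,u,v,z).round(4))
print("cap");a("scene",260+308/3,210+66/3,.055);a("side",160+253/2.8,110+365/2.8,.055)
print("teal cap");a("scene",260+194/3,210+100/3,.055);a("side",160+394/2.8,110+371/2.8,.055)
print("dropper tip");a("scene",260+517/3,210+248/3,.082);a("side",160+187/2.8,110+97/2.8,.082)
print("pot lid");a("scene",260+422/3,210+165/3,.055);a("side",160+206/2.8,110+240/2.8,.055)
print("ledge corners side")
for q in((386,55),(436,33),(571,347),(648,319)):a("side",160+q[0]/2.8,110+q[1]/2.8,.07)
print("ledge corners scene")
for q in((366,394),(314,443)):a("scene",260+q[0]/3,210+q[1]/3,.07)
print("mic base");a("scene",395,172,.05);a("scene",395,183,.0);a("scene",275,217,0)
E
python3 -c "
import cv2
a=cv2.imread('pics/side0.png')[110:270,280:420];cv2.imwrite('pics/l.png',cv2.resize(a,None,fx=4.5,fy=3.7,interpolation=2)[:600])"
```

```text
cap
scene (362.7, 232.0) 0.055 [0.4471 0.1802 0.055 ]
side (250.4, 240.4) 0.055 [0.4466 0.1793 0.055 ]
teal cap
scene (324.7, 243.3) 0.055 [0.5256 0.1543 0.055 ]
side (300.7, 242.5) 0.055 [0.5252 0.1525 0.055 ]
dropper tip
scene (432.3, 292.7) 0.082 [0.4488 0.381  0.082 ]
side (226.8, 144.6) 0.082 [0.448 0.378 0.082]
pot lid
scene (400.7, 265.0) 0.055 [0.4401 0.2878 0.055 ]
side (233.6, 195.7) 0.055 [0.438 0.28  0.055]
ledge corners side
side (297.9, 129.6) 0.07 [0.5849 0.3923 0.07  ]
side (315.7, 121.8) 0.07 [0.6233 0.4036 0.07  ]
side (363.9, 233.9) 0.07 [0.6262 0.1307 0.07  ]
side (391.4, 223.9) 0.07 [0.6765 0.1373 0.07  ]
ledge corners scene
scene (382.0, 341.3) 0.07 [0.5834 0.3943 0.07  ]
scene (364.7, 357.7) 0.07 [0.6282 0.3992 0.07  ]
mic base
scene (395, 172) 0.05 [0.2834 0.0969 0.05  ]
scene (395, 183) 0.0 [0.2725 0.0916 0.    ]
scene (275, 217) 0 [0.5442 0.0013 0.    ]
```

View pics/l.png

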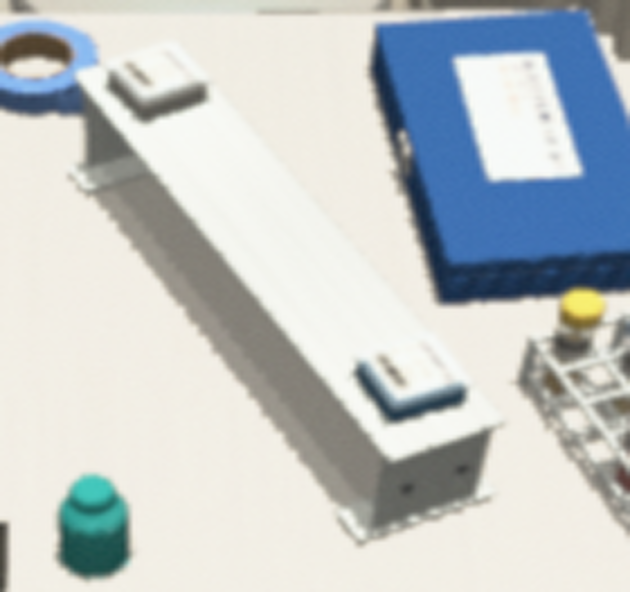

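```bash
python3 -m creep '[[[0.2,-0.2,0.1],[0,0,0.03],1],[[0.4,-0.4,0.2],[0,0,0.06],1],[[0.6,-0.6,0.3],[0,0,0.1],1],[[0.8,-0.8,0.4],[0,0,0.13],1],[[1,-1,0.5],[0,0,0.16],1],[[1,-1,0.5],[0,0,0.2],1],[[1,-1,0.5],[0,0,0.2],1],[[1,-1,0.5],[0,0,0.2],1]]'
python3 - <<'E'
from h import *
print(get_state()["joint_pos"])
a=lambda n,u,v,z:print(n,(round(u,1),round(v,1)),z,onz(n,u,v,z).round(4))
a("scene",275,163,.12);a("side",35,305,.35);a("side",50,255,.35);a("scene",395,22,.35);a("scene",360,62,.35)
cv2.imwrite("pics/w1.png",snapshot("wrist"))
E
```

```text
time: 0.82
tool_pos: [0.4133, 0.4877, 0.2777]
orientation: [[-0.173, 0.985, -0.0], [0.985, 0.173, -0.001], [-0.001, -0.001, -1.0]]
ft_force: [-0.6, -0.4, -0.8]
width: 0.0931
[ 4.74428964e+01  1.70981791e+00  8.23776103e+01 -2.57072751e-02
  9.59749806e+01 -5.25472546e+01]
scene (275, 163) 0.12 [ 0.5089 -0.0341  0.12  ]
side (35, 305) 0.35 [ 0.237  -0.0404  0.35  ]
side (50, 255) 0.35 [0.2495 0.0101 0.35  ]
scene (395, 22) 0.35 [ 0.2284 -0.0057  0.35  ]
scene (360, 62) 0.35 [0.3558 0.0423 0.35  ]
```

View pics/w1.png

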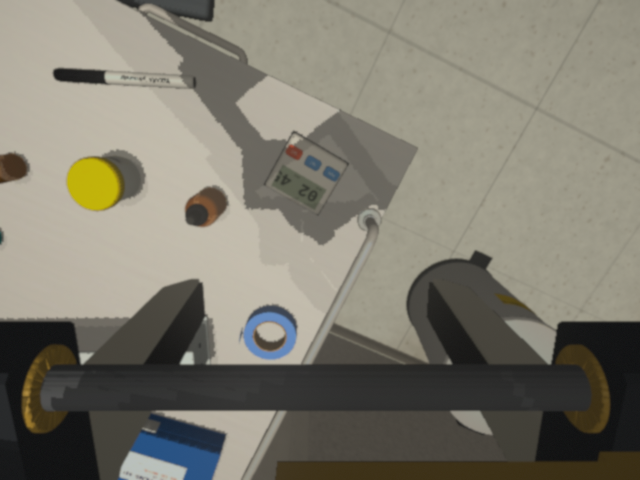

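```bash
python3 -m creep '[[[0.1,-0.3,0],[0,0,0],1],[[0.2,-0.6,0],[0,0,0],1],[[0.2,-0.9,0],[0,0,0],1],[[0.3,-1,0],[0,0,0],1],[[0.3,-1,0],[0,0,0],1],[[0.3,-1,0],[0,0,0],1]]'
python3 - <<'E'
from h import *
print(get_state()["joint_pos"])
cv2.imwrite("pics/w2.png",snapshot("wrist"))
cv2.imwrite("pics/sc2.png",snapshot("scene"))
E
```

```text
time: 1.37
tool_pos: [0.4487, 0.3683, 0.277]
orientation: [[-0.171, 0.985, -0.001], [0.985, 0.171, -0.001], [-0.001, -0.001, -1.0]]
ft_force: [0.1, 1.3, 0.1]
width: 0.0927
[ 3.68783940e+01 -5.61449067e+00  8.95759327e+01 -2.72325691e-02
  9.61418218e+01 -6.29432832e+01]
```

View pics/w2.png

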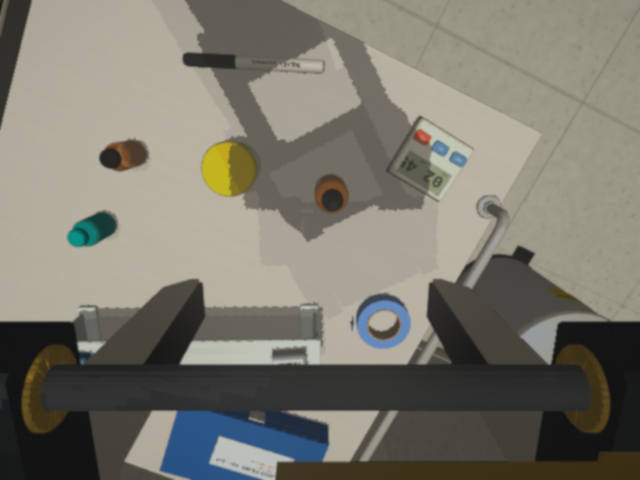

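View pics/sc2.png

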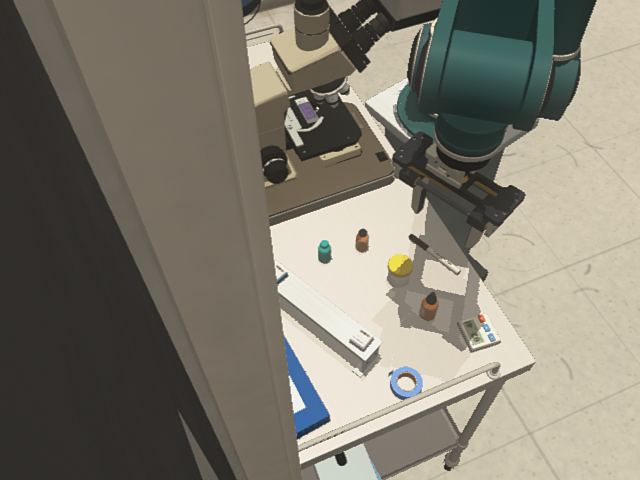

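```bash
python3 -m creep '[[[0,0,0],[0,0,-0.04],0.3],[[0,0,0],[0,0,-0.08],0.3],[[0,0,0],[0,0,-0.12],0.3],[[0,0,0],[0,0,-0.16],0.3],[[0,0,0],[0,0,-0.2],0.3],[[0,0,0],[0,0,-0.24],0.3],[[0,0,0],[0,0,-0.28],0.3],[[0,0,0],[0,0,-0.32],0.3],[[0,0,0],[0,0,-0.36],0.3],[[0,0,0],[0,0,-0.4],0.3],[[0,0,0],[0,0,-0.44],0.3],[[0,0,0],[0,0,-0.48],0.3],[[0,0,0],[0,0,-0.5],0.3],[[0,0,0],[0,0,-0.5],0.3]]'
python3 -m creep '[[[0,-0.2,0],[-0.03,-0.005,0],0.3],[[0,-0.4,0],[-0.06,-0.01,0],0.3],[[0,-0.6,0],[-0.09,-0.015,0],0.3],[[0,-0.8,0],[-0.12,-0.02,0],0.3],[[0,-1,0],[-0.12,-0.02,0],0.3],[[0,-1,0],[-0.12,-0.02,0],0.3],[[0,-1,0],[-0.12,-0.02,0],0.3]]'
python3 - <<'E'
from h import *
s=get_state();print(s["joint_pos"],s["tool_pos"]);print([k for k in dir() if 'grasp' in k])
try: print(grasp_offset)
except Exception as e: print(e)
cv2.imwrite("pics/w3.png",snapshot("wrist"))
cv2.imwrite("pics/si3.png",snapshot("side"))
E
```

```text
time: 2.63
tool_pos: [0.4477, 0.3703, 0.2765]
orientation: [[0.985, 0.17, -0.002], [0.17, -0.985, 0.001], [-0.002, -0.001, -1.0]]
ft_force: [0.9, 0.2, -0.5]
width: 0.0603
time: 3.22
tool_pos: [0.4474, 0.2507, 0.2765]
orientation: [[0.985, 0.16, 0.059], [0.171, -0.915, -0.367], [-0.005, 0.371, -0.929]]
ft_force: [0.0, -0.4, -0.4]
width: 0.0606
[ 37.48997133  -7.97790593  93.76598346 -19.69548574 104.11016876
  24.41455364] [0.44736128 0.25073473 0.27648154]
['grasp_offset']
-0.0188
```

View pics/w3.png

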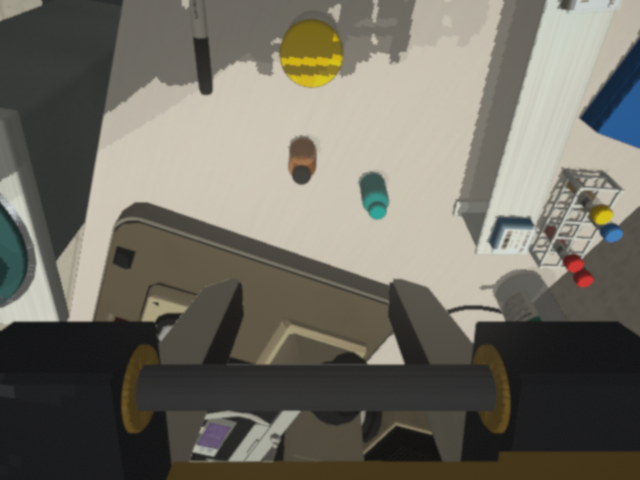

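View pics/si3.png

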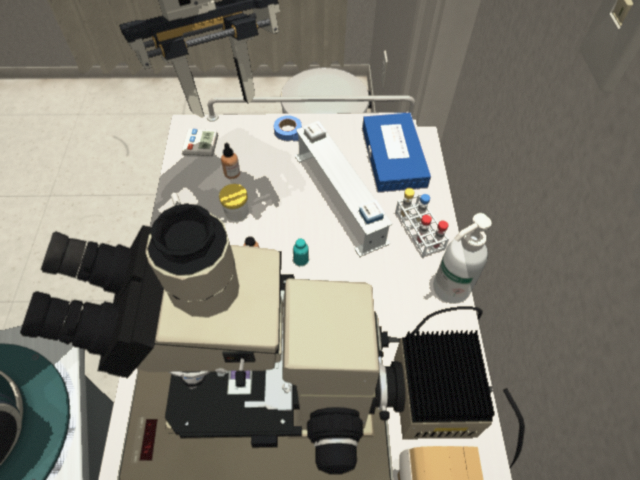

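```bash
python3 - <<'E'
from h import *
im=cv2.imread("pics/w3.png")
cv2.imwrite("pics/w3a.png",cv2.resize(im[120:220,260:400],None,fx=5.5,fy=5.5,interpolation=2))
cv2.imwrite("pics/w3b.png",cv2.resize(im[0:270,440:640],None,fx=2.2,fy=2.2,interpolation=2))
E
```

```text
(no output)
```

View pics/w3a.png

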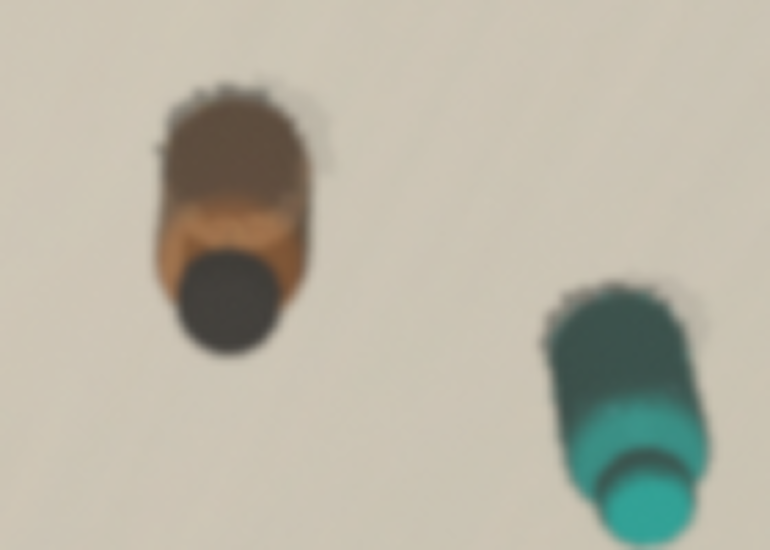

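View pics/w3b.png

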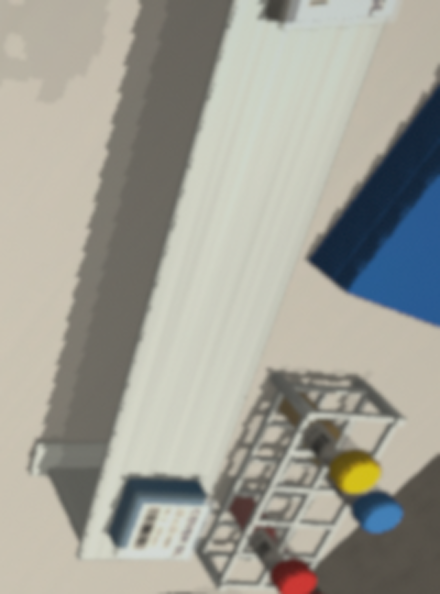

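```bash
python3 - <<'E'
from h import *
print(get_state()["time"])
a=lambda n,u,v,z:print(n,(round(u,1),round(v,1)),z,onz(n,u,v,z).round(4))
a("wrist",301.6,175.1,.057)
a("wrist",260+640/5.5,120+500/5.5,.057)
for u,v in((80,557),(232,2),(140,330),(215,480),(387,28)):a("wrist",440+u/2.2,v/2.2,.07)
print("box tops near: ")
for u,v in((138,487),(207,495),(190,556),(115,545)):a("wrist",440+u/2.2,v/2.2,.087)
print("side boxes z=.087")  # l.png scale 4.5,3.7 offset 280,110
for u,v in((178,40),(208,83),(150,105),(110,70),  (438,348),(467,383),(396,408),(357,363)):a("side",280+u/4.5,110+v/3.7,.087)
for u,v in((388,460),(502,423),(78,72)):a("side",280+u/4.5,110+v/3.7,.07)
E
```

```text
3.3167
wrist (301.6, 175.1) 0.057 [0.4468 0.1829 0.057 ]
wrist (376.4, 210.9) 0.057 [0.5242 0.1563 0.057 ]
wrist (476.4, 253.2) 0.07 [0.6325 0.1323 0.07  ]
wrist (545.5, 0.9) 0.07 [0.5901 0.3543 0.07  ]
wrist (503.6, 150.0) 0.07 [0.6103 0.2438 0.07  ]
wrist (537.7, 218.2) 0.07 [0.6724 0.1831 0.07  ]
wrist (615.9, 12.7) 0.07 [0.6419 0.3559 0.07  ]
box tops near: 
wrist (502.7, 221.4) 0.087 [0.6306 0.1844 0.087 ]
wrist (534.1, 225.0) 0.087 [0.6603 0.1855 0.087 ]
wrist (526.4, 252.7) 0.087 [0.6685 0.1538 0.087 ]
wrist (492.3, 247.7) 0.087 [0.6341 0.1539 0.087 ]
side boxes z=.087
side (319.6, 120.8) 0.087 [0.6258 0.3865 0.087 ]
side (326.2, 132.4) 0.087 [0.6289 0.3538 0.087 ]
side (313.3, 138.4) 0.087 [0.602  0.3456 0.087 ]
side (304.4, 128.9) 0.087 [0.5929 0.3735 0.087 ]
side (377.3, 204.1) 0.087 [0.6621 0.1708 0.087 ]
side (383.8, 213.5) 0.087 [0.6655 0.1494 0.087 ]
side (368.0, 220.3) 0.087 [0.6361 0.1435 0.087 ]
side (359.3, 208.1) 0.087 [0.6307 0.1709 0.087 ]
side (366.2, 234.3) 0.07 [0.6295 0.1289 0.07  ]
side (391.6, 224.3) 0.07 [0.6764 0.1365 0.07  ]
side (297.3, 129.5) 0.07 [0.5841 0.393  0.07  ]
```

```bash
python3 -m creep '[[[0,0,-0.25],[0,0,0],0.3],[[-0.05,-0.1,-0.5],[0,0,0],0.3],[[-0.07,-0.16,-0.75],[0,0,0],0.3],[[-0.07,-0.16,-1],[0,0,0],0.3],[[-0.07,-0.16,-1],[0,0,0],0.3],[[-0.07,-0.16,-1],[0,0,0],0.3]]'
python3 - <<'E'
from h import *
s=get_state();print(s["joint_pos"],s["tool_pos"])
cv2.imwrite("pics/w4.png",snapshot("wrist"))
cv2.imwrite("pics/sc4.png",snapshot("scene"))
E
```

```text
time: 3.82
tool_pos: [0.4389, 0.2322, 0.1563]
orientation: [[0.985, 0.161, 0.058], [0.171, -0.914, -0.367], [-0.006, 0.372, -0.928]]
ft_force: [0.3, 0.7, 1.1]
width: 0.0604
[ 36.48146059  -7.87303818 104.8329708  -19.29084958  93.32816731
  27.16650065] [0.43887583 0.23222442 0.15632867]
```

View pics/w4.png

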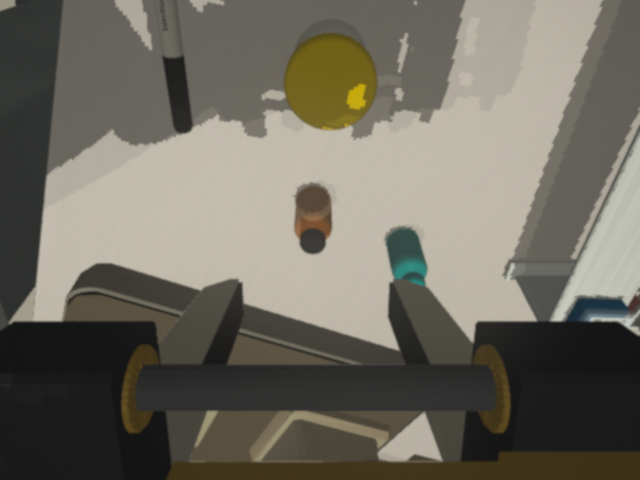

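View pics/sc4.png

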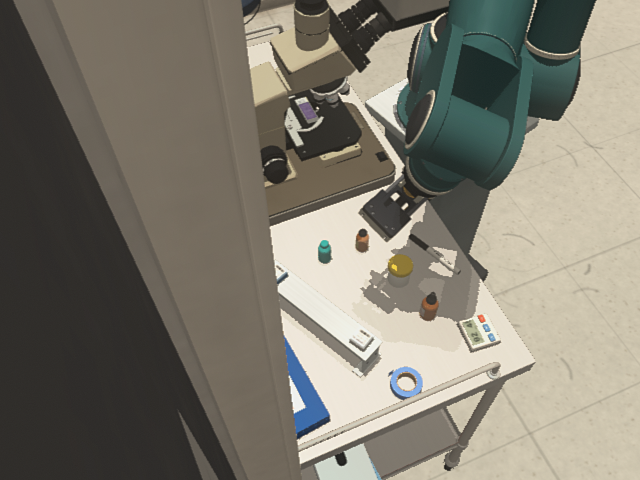

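```bash
python3 - <<'E'
from h import *
print(onz("wrist",312.8,240.5,.057))
E
python3 -m creep '[[[0.01,-0.08,-0.2],[0,0,0],0.3],[[0.02,-0.16,-0.4],[0,0,0],0.3],[[0.04,-0.24,-0.6],[0,0,0],0.3],[[0.05,-0.32,-0.8],[0,0,0],0.3],[[0.06,-0.4,-0.95],[0,0,0],0.3],[[0.06,-0.4,-0.95],[0,0,0],0.3],[[0.06,-0.4,-0.95],[0,0,0],0.3]]'
python3 - <<'E'
from h import *
s=get_state();print(s["joint_pos"],s["tool_pos"])
cv2.imwrite("pics/w5.png",snapshot("wrist"))
E
```

```text
[0.44733039 0.18346972 0.057     ]
time: 4.5
tool_pos: [0.4477, 0.1852, 0.0461]
orientation: [[0.985, 0.159, 0.062], [0.171, -0.915, -0.365], [-0.002, 0.37, -0.929]]
ft_force: [0.2, 0.3, 0.5]
width: 0.0607
[ 31.75499705  -5.6054882  113.49992925 -20.28860131  81.22079053
  26.65078673] [0.4477058  0.18523745 0.04614696]
```

View pics/w5.png

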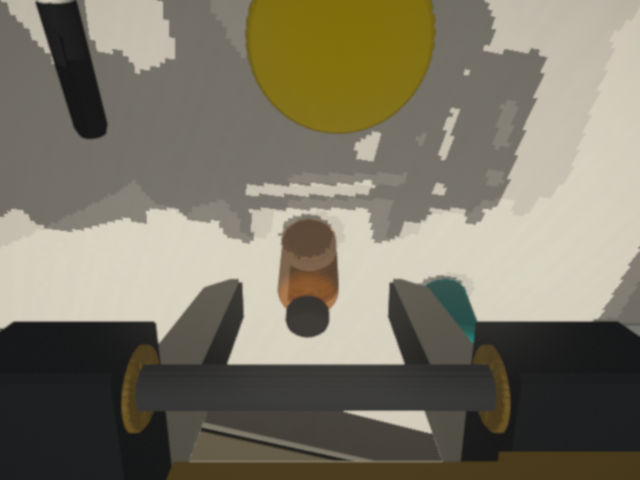

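```bash
python3 -m creep '[[[0,-0.03,-0.1],[0,0,0],0.3],[[-0.01,-0.06,-0.2],[0,0,0],0.3],[[-0.015,-0.08,-0.28],[0,0,0],0.3],[[-0.015,-0.08,-0.28],[0,0,0],0.3],[[-0.015,-0.08,-0.28],[0,0,0],0.3],[[-0.015,-0.08,-0.28],[0,0,0],-1],[[-0.015,-0.08,-0.28],[0,0,0],-1],[[-0.015,-0.08,-0.28],[0,0,0],-1],[[-0.015,-0.08,-0.28],[0,0,0],-1],[[-0.015,-0.08,-0.28],[0,0,0],-1],[[-0.015,-0.08,-0.28],[0,0,0],-1],[[-0.015,-0.08,-0.28],[0,0,0],-1],[[-0.015,-0.08,-0.28],[0,0,0],-1]]'
python3 - <<'E'
from h import *
s=get_state();print(s["joint_pos"],s["tool_pos"])
cv2.imwrite("pics/w6.png",snapshot("wrist"))
E
```

```text
time: 5.63
tool_pos: [0.4463, 0.1762, 0.0134]
orientation: [[0.985, 0.159, 0.063], [0.171, -0.916, -0.364], [-0.0, 0.369, -0.929]]
ft_force: [-0.0, 0.7, 1.8]
width: 0.0264
[ 30.98162471  -4.29627317 115.64684404 -20.65544601  77.63445712
  27.19654105] [0.44631749 0.17620522 0.01339523]
```

View pics/w6.png

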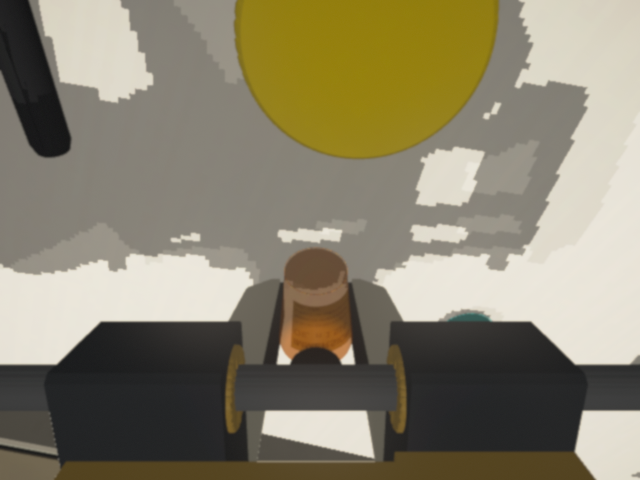

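```bash
python3 -m creep '[[[0,0,0.1],[0,0,0],-1],[[0,0,0.25],[0,0,0],-1],[[0,0,0.45],[0,0,0],-1],[[0,0,0.65],[0,0,0],-1],[[0,0,0.85],[0,0,0],-1],[[0,0,1],[0,0,0],-1],[[0,0,1],[0,0,0],-1],[[0,0,1],[0,0,0],-1]]'
python3 -m creep '[[[0.1,0.05,0.02],[0,0,0],-1],[[0.25,0.12,0.05],[0,0,0],-1],[[0.45,0.2,0.1],[0,0,0],-1],[[0.65,0.3,0.1],[0,0,0],-1],[[0.85,0.4,0.1],[0,0,0],-1],[[1,0.45,0.1],[0,0,0],-1],[[1,0.45,0.1],[0,0,0],-1],[[1,0.45,0.1],[0,0,0],-1]]'
python3 - <<'E'
from h import *
s=get_state();print(s["joint_pos"],s["tool_pos"])
cv2.imwrite("pics/si7.png",snapshot("side"))
E
```

```text
time: 6.35
tool_pos: [0.4466, 0.1764, 0.1345]
orientation: [[0.985, 0.158, 0.065], [0.171, -0.916, -0.363], [0.002, 0.369, -0.93]]
ft_force: [-0.3, 0.3, -0.5]
width: 0.0266
time: 7.02
tool_pos: [0.5664, 0.2302, 0.1446]
orientation: [[0.985, 0.159, 0.062], [0.171, -0.916, -0.364], [-0.001, 0.369, -0.929]]
ft_force: [0.2, -0.4, -0.0]
width: 0.0264
[ 29.59138804   5.25393733  93.01531879 -20.32844342  89.48048507
  21.32352556] [0.56638612 0.23017482 0.14464   ]
```

View pics/si7.png

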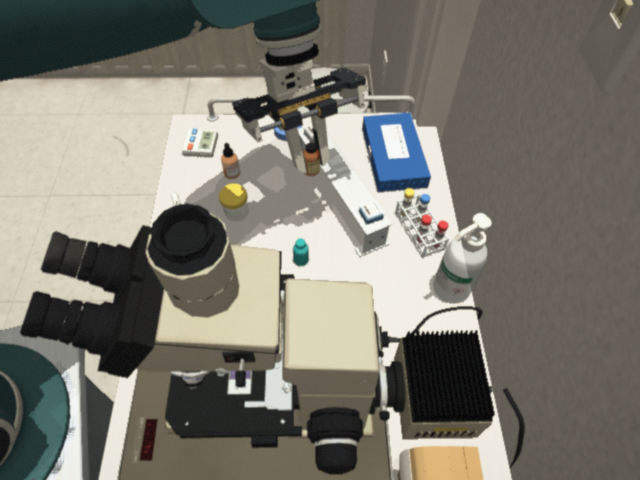

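```bash
python3 -m creep '[[[0.1,0.05,0],[0,0,0],-1],[[0.25,0.12,0],[0,0,0],-1],[[0.4,0.18,0],[0,0,0],-1],[[0.55,0.24,0],[0,0,0],-1],[[0.55,0.24,-0.1],[0,0,0],-1],[[0.55,0.24,-0.2],[0,0,0],-1],[[0.55,0.24,-0.25],[0,0,0],-1],[[0.55,0.24,-0.25],[0,0,0],-1],[[0.55,0.24,-0.25],[0,0,0],-1]]'
python3 - <<'E'
from h import *
s=get_state();print(s["joint_pos"],s["tool_pos"])
im=snapshot("side")
cv2.imwrite("pics/si8.png",cv2.resize(im[60:260,250:430],None,fx=4.4,fy=3,interpolation=2))
im=snapshot("wrist")
cv2.imwrite("pics/w8.png",im)
E
```

```text
time: 7.82
tool_pos: [0.631, 0.2585, 0.1147]
orientation: [[0.985, 0.159, 0.062], [0.171, -0.915, -0.364], [-0.002, 0.37, -0.929]]
ft_force: [0.4, -0.2, -0.5]
width: 0.0265
[ 29.00895858  14.76566861  85.09620225 -20.42410533  87.80998441
  21.31607864] [0.63104328 0.25851967 0.11474333]
```

View pics/si8.png

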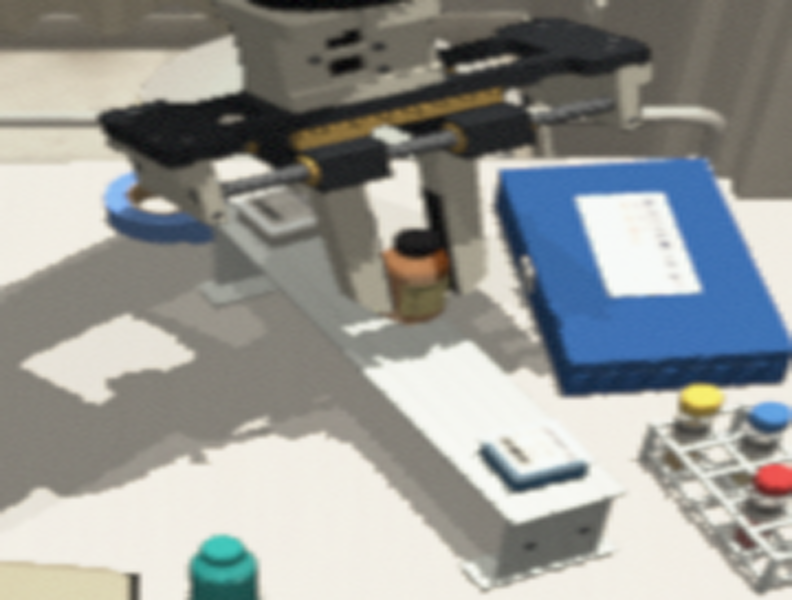

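View pics/w8.png

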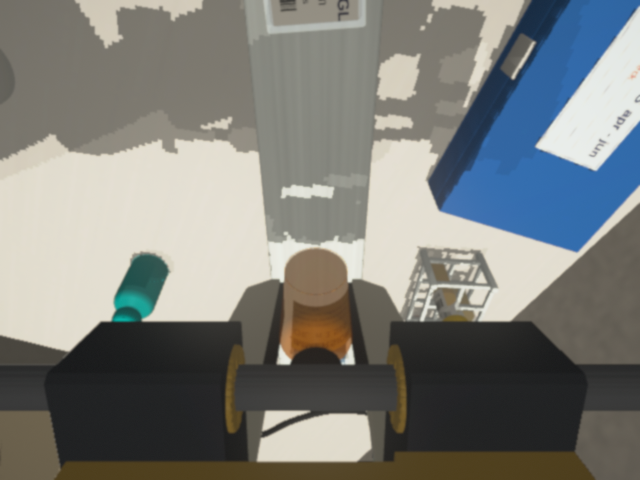

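```bash
python3 - <<'E'
from h import *
a=lambda n,u,v,z:(print(n,(round(u,1),round(v,1)),z,onz(n,u,v,z).round(4)))
im=cv2.imread("pics/w8.png");g=cv2.cvtColor(im,cv2.COLOR_BGR2GRAY).astype(float)
for r in (60,140,180,220,262):
    row=cv2.GaussianBlur(g[r-2:r+3].mean(0)[None],(5,1),1)[0];d=np.abs(np.gradient(row))
    l=235+np.argmax(d[235:285]);q=350+np.argmax(d[350:395]);print(r,l,q)
    A=onz("wrist",l,r,.07);B=onz("wrist",q,r,.07);print(A[:2].round(4),B[:2].round(4),((A+B)/2)[:2].round(4),np.linalg.norm(A-B).round(4))
a("wrist",266,33,.087);a("wrist",365,25,.087)
a("side",345,139.5,.158)
im=cv2.imread("pics/w8.png")
cv2.imwrite("pics/w8a.png",cv2.resize(im[230:380,230:400],None,fx=4,fy=4,interpolation=2))
E
```

```text
60 250 385
[0.5934 0.336 ] [0.6446 0.345 ] [0.619  0.3405] 0.052
140 256 381
[0.5987 0.3032] [0.6519 0.3125] [0.6253 0.3079] 0.0539
180 261 369
[0.6028 0.2838] [0.6516 0.2923] [0.6272 0.2881] 0.0496
220 265 366
[0.6069 0.2616] [0.6557 0.2701] [0.6313 0.2659] 0.0496
262 284 361
[0.6196 0.2361] [0.6598 0.2431] [0.6397 0.2396] 0.0407
wrist (266, 33) 0.087 [0.5996 0.3507 0.087 ]
wrist (365, 25) 0.087 [0.6317 0.3588 0.087 ]
side (345, 139.5) 0.158 [0.6309 0.26   0.158 ]
```

View pics/w8a.png

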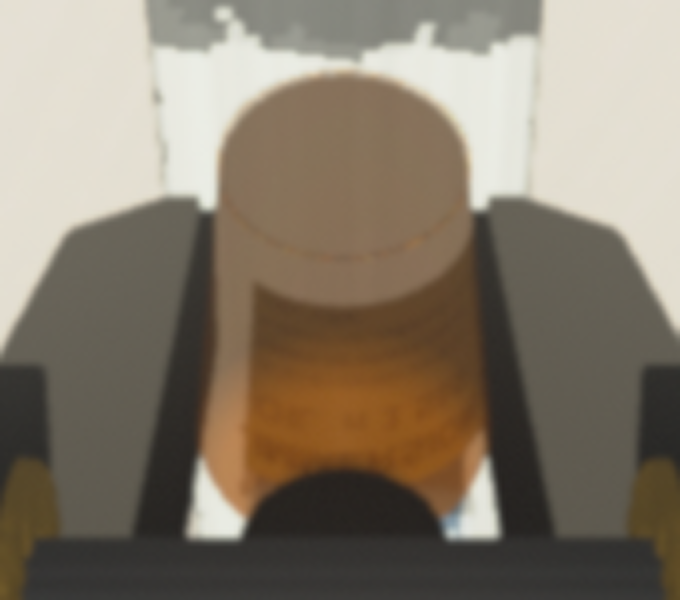

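```bash
python3 - <<'E'
from h import *
print(onz("wrist",316,271.5,.1013))
E
python3 -m creep '[[[0.01,0.01,-0.05],[0,0,0],-1],[[0.012,0.025,-0.1],[0,0,0],-1],[[0.012,0.025,-0.15],[0,0,0],-1],[[0.012,0.025,-0.2],[0,0,0],-1],[[0.012,0.025,-0.23],[0,0,0],-1],[[0.012,0.025,-0.24],[0,0,0],-1],[[0.012,0.025,-0.24],[0,0,0],-1],[[0.012,0.025,-0.24],[0,0,0],-1]]'
python3 - <<'E'
from h import *
s=get_state();print(s["tool_pos"],s["ft_force"])
E
```

```text
[0.63244347 0.2604287  0.1013    ]
time: 8.58
tool_pos: [0.6332, 0.2618, 0.0871]
orientation: [[0.985, 0.159, 0.063], [0.171, -0.916, -0.364], [0.0, 0.369, -0.929]]
ft_force: [0.0, 0.9, -0.4]
width: 0.0264
[0.63319762 0.26180306 0.08713224] [ 0.003047    0.90381355 -0.44216168]
```

```bash
python3 -m creep '[[[0,0,-0.01],[0,0,0],-1],[[0,0,-0.02],[0,0,0],-1],[[0,0,-0.02],[0,0,0],-1],[[0,0,-0.02],[0,0,0],-1]]'
python3 -m creep '[[[0,0,-0.005],[0,0,0],-1],[[0,0,-0.01],[0,0,0],-1],[[0,0,-0.01],[0,0,0],-1],[[0,0,-0.01],[0,0,0],-1]]'
```

```text
time: 8.92
tool_pos: [0.6332, 0.2618, 0.0848]
orientation: [[0.985, 0.159, 0.063], [0.171, -0.916, -0.364], [0.0, 0.369, -0.929]]
ft_force: [0.6, 1.4, -1.0]
width: 0.026
time: 9.25
tool_pos: [0.6332, 0.2618, 0.0835]
orientation: [[0.985, 0.159, 0.063], [0.171, -0.916, -0.364], [0.0, 0.369, -0.929]]
ft_force: [0.3, 0.1, 0.3]
width: 0.0266
```

```bash
python3 -m creep '[[[0,0,-0.004],[0,0,0],-1],[[0,0,-0.008],[0,0,0],-1],[[0,0,-0.008],[0,0,0],-1],[[0,0,-0.008],[0,0,0],-1]]'
python3 - <<'E'
from h import *
im=snapshot("side")
cv2.imwrite("pics/si9.png",cv2.resize(im[100:200,290:410],None,fx=6,fy=6,interpolation=2))
s=get_state();print(s["ft_force"])
E
```

```text
time: 9.58
tool_pos: [0.6333, 0.2618, 0.0834]
orientation: [[0.985, 0.158, 0.064], [0.171, -0.916, -0.364], [0.001, 0.369, -0.929]]
ft_force: [-3.2, 0.0, 7.8]
width: 0.0269
[-4.40263773 -0.3156212   6.90172412]
```

View pics/si9.png

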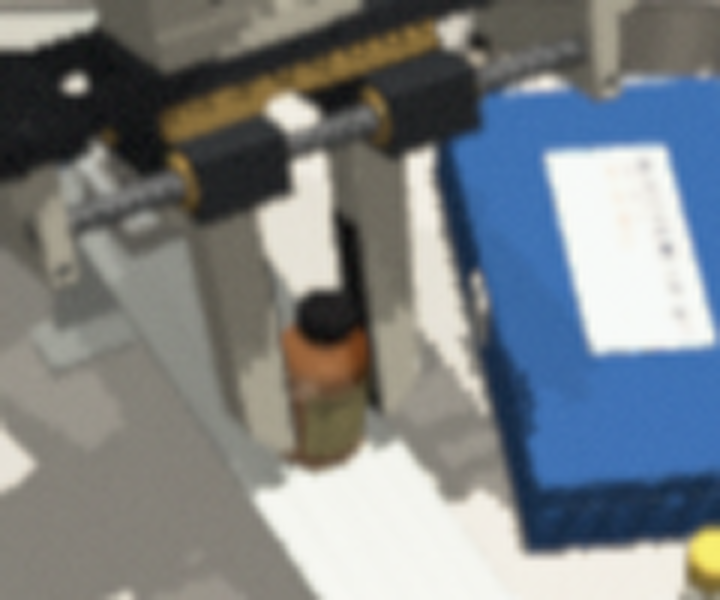

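Contact force rose to 7.8 N at exactly the predicted height, so the base is on the ledge. I'll release gently.

```bash
python3 -m creep '[[[0,0,0.004],[0,0,0],-0.4],[[0,0,0.004],[0,0,0],-0.35],[[0,0,0.004],[0,0,0],-0.3],[[0,0,0.004],[0,0,0],-0.2],[[0,0,0.004],[0,0,0],-0.1],[[0,0,0.004],[0,0,0],0],[[0,0,0.004],[0,0,0],0.1],[[0,0,0.004],[0,0,0],0.2],[[0,0,0.004],[0,0,0],0.2],[[0,0,0.004],[0,0,0],0.2]]'
python3 - <<'E'
from h import *
s=get_state();print(s["ft_force"])
cv2.imwrite("pics/w10.png",snapshot("wrist"))
E
```

```text
time: 10.47
tool_pos: [0.6332, 0.2618, 0.0839]
orientation: [[0.985, 0.159, 0.064], [0.171, -0.916, -0.364], [0.001, 0.369, -0.929]]
ft_force: [-0.6, 0.4, -0.2]
width: 0.0555
[-0.57725734  0.38008702 -0.15632396]
```

View pics/w10.png

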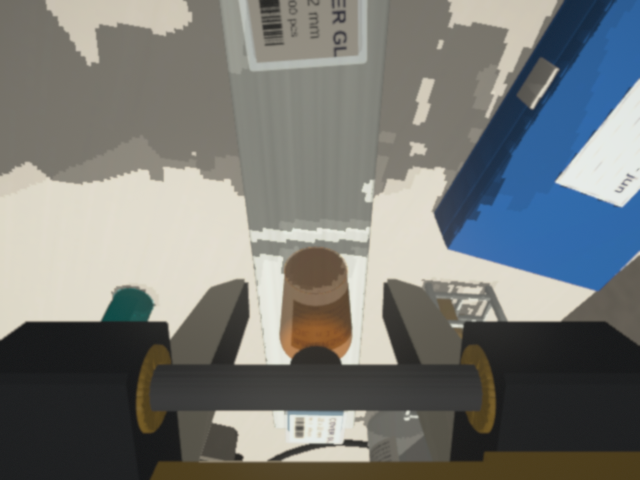

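```bash
python3 -m creep '[[[-0.005,0.03,0.08],[0,0,0],0.2],[[-0.01,0.08,0.2],[0,0,0],0.2],[[-0.03,0.16,0.4],[0,0,0],0.2],[[-0.04,0.24,0.6],[0,0,0],0.2],[[-0.05,0.31,0.8],[0,0,0],0.2],[[-0.064,0.364,0.93],[0,0,0],0.2],[[-0.064,0.364,0.93],[0,0,0],0.2],[[-0.064,0.364,0.93],[0,0,0],0.2]]'
python3 -m creep '[[[0,0.1,0.1],[0,0,0],0.2],[[0,0.3,0.3],[0,0,0],0.2],[[0,0.6,0.6],[0,0,0],0.2],[[0,0.8,0.8],[0,0,0],0.2],[[0,0.8,0.8],[0,0,0],0.2],[[0,0.8,0.8],[0,0,0],0.2]]'
python3 - <<'E'
from h import *
s=get_state();print(s["tool_pos"],s["ft_force"])
cv2.imwrite("pics/w11.png",snapshot("wrist"))
im=snapshot("side");cv2.imwrite("pics/si11f.png",im)
cv2.imwrite("pics/si11.png",cv2.resize(im[100:250,190:410],None,fx=3.6,fy=3.6,interpolation=2))
cv2.imwrite("pics/sc11.png",snapshot("scene"))
E
```

```text
time: 11.18
tool_pos: [0.6257, 0.3063, 0.1973]
orientation: [[0.985, 0.158, 0.066], [0.172, -0.916, -0.362], [0.003, 0.368, -0.93]]
ft_force: [-0.2, -1.3, -0.2]
width: 0.0554
time: 11.68
tool_pos: [0.6258, 0.4037, 0.2937]
orientation: [[0.985, 0.159, 0.067], [0.173, -0.916, -0.362], [0.004, 0.368, -0.93]]
ft_force: [-0.3, 0.9, -0.2]
width: 0.0556
[0.62578928 0.40366332 0.2937223 ] [-0.31602781  0.89635962 -0.24956572]
```

View pics/w11.png

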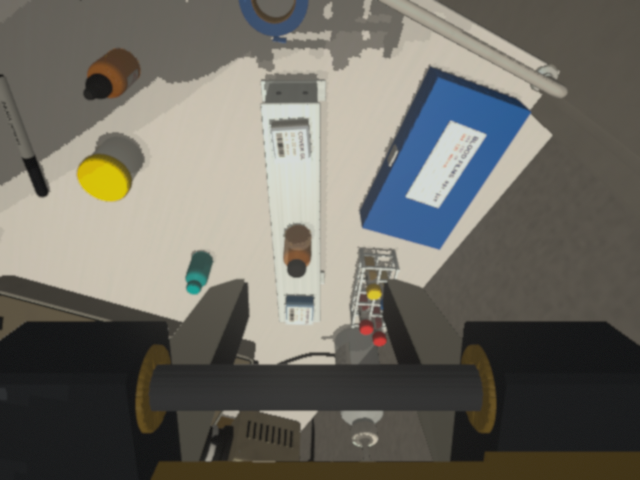

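View pics/si11.png

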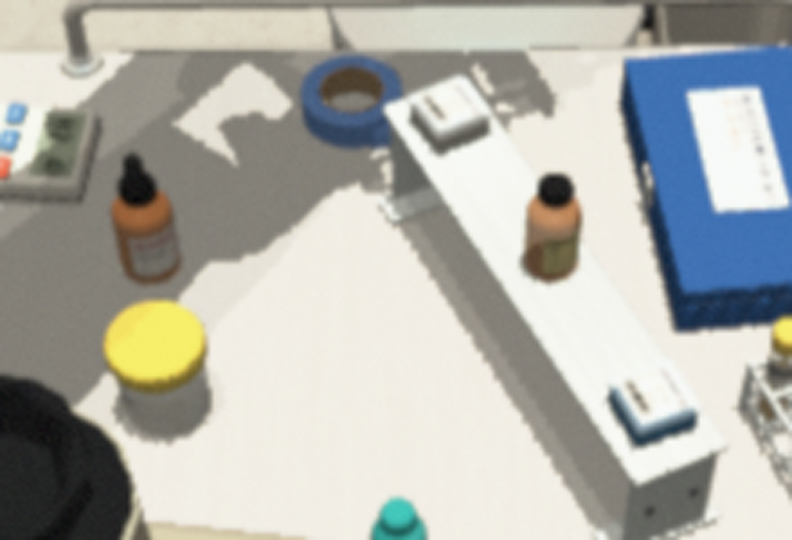

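View pics/sc11.png

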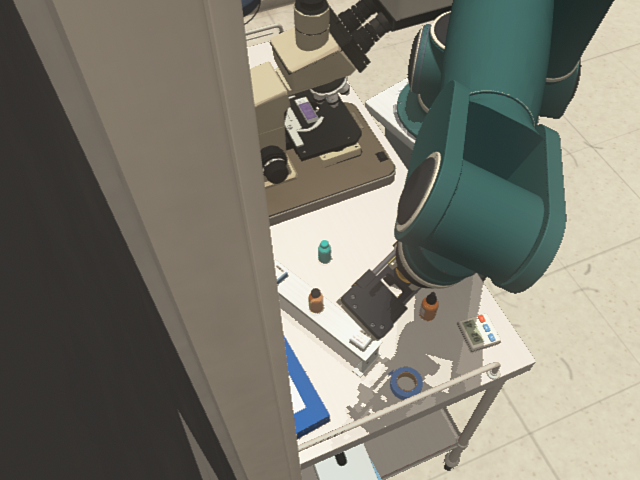

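```bash
python3 - <<'E'
from h import *
C=np.array([.6312,.266]);xL=np.array([.985,.172]);yL=np.array([-.172,.985])
def a(t,n,u,v,z):
    p=onz(n,u,v,z);d=p[:2]-C;print(t,p.round(4),"ledge xy",(d@xL).round(4),(d@yL).round(4))
a("cap w","wrist",296.5,268,.127)
a("cap s","side",190+555/3.6,100+184/3.6,.127)
a("cap sc","scene",316,293,.127)
a("base bottom s","side",190+550/3.6,100+278/3.6,.07)
a("far box w","wrist",291,140,.087);a("near box w","wrist",299,314,.087)
print(get_state()["time"])
E
python3 -c "
import cv2;a=cv2.imread('pics/w11.png')[70:330,220:360];cv2.imwrite('pics/w11z.png',cv2.resize(a,None,fx=2.3,fy=2.3,interpolation=2))"
```

```text
cap w [0.6324 0.2699 0.127 ] ledge xy 0.0019 0.0036
cap s [0.6324 0.2638 0.127 ] ledge xy 0.0008 -0.0024
cap sc [0.6349 0.2688 0.127 ] ledge xy 0.0042 0.0022
base bottom s [0.6303 0.2561 0.07  ] ledge xy -0.0026 -0.0096
far box w [0.6112 0.3736 0.087 ] ledge xy -0.0012 0.1094
near box w [0.6493 0.1662 0.087 ] ledge xy 0.0006 -0.1014
11.8333
```

View pics/w11z.png

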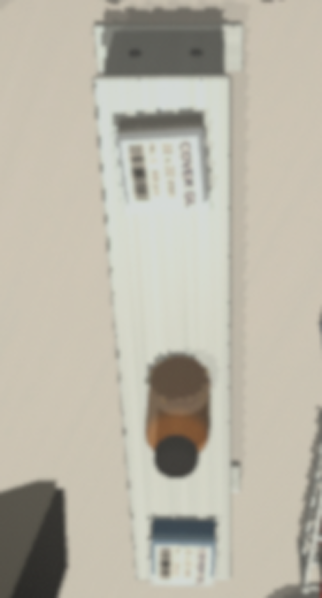

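The three views agree: the bottle stands upright within about 4 mm of the centre line and of the middle. The dropper is where it was, and the robot is clear.

```bash
python3 - <<'E'
from station import *
print(job_done(), get_state()["time"])
E
```

```text
the job is handed in; nothing more can be done
the job is handed in; nothing more can be done
```

The oil bottle stands upright and released on the ledge, midway between the two cover-glass boxes, and the job is handed in. No verdict was reported.

**What I did:** I found the bottle at about (0.447, 0.182) and the ledge middle at about (0.631, 0.266) from the three cameras. I gripped the bottle with the tool tilted about 22° away from the microscope. I then lifted it, carried it over and lowered it in 1–2 mm steps. It touched down within 0.5 mm of the predicted height, with a contact force of about 8 N, and I let go and backed off.

**Last checks, at 11.8 s on the clock:**
- **Position:** the cap measured in the three views lies 1–4 mm off the ledge's centre line and within 4 mm of the middle of its length. The limits are 12 mm and 30 mm. The views disagree with each other by up to about 6 mm along the ledge, probably from calibration and reading pixels by eye.
- **Upright and free:** the bottle looked upright in all views, and the wrist force was back near zero. I did not measure its tilt as a number.
- **Bystanders:** the dropper bottle, pot, turquoise look-alike and microscope appear unmoved in the final pictures. The largest force seen in any reading was the touchdown itself.

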